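Hang a storage bin on its wall cleat

ROBOT

A 7-joint arm with a two-finger parallel gripper is mounted at the origin on the work surface. World frame = base frame: x ahead of the robot, y to its left, z up, the work surface at z = 0. Lengths are in m, angles in rad, forces in N, time in s.
With the tool pointing down it reaches from about 0.4 to 0.85 m from the base axis. Payload 10.4 kg.
Tool frame: the origin (TCP) lies at the very end of the fingers, on their centre line; the grasp point (between the pads) lies 19 mm behind it; z points along the fingers, y is the direction in which the jaws open and shut (so a half turn about z gives the same grasp; the last joint's range is limited). The gripper opens to 85 mm and grips with 20 to 120 N. Pads are 22 mm wide; open, the fingers measure 114 mm over their backs; the gripper's body (76 mm by 85 mm) begins 54 mm behind the grasp point. The pads swing forward as they close: fully open they stand 13 mm farther back than shut.
Start: joints at [1.285, 0.332, -0.065, 1.46, 0.022, 1.35, -0.088], TCP at [0.162, -0.604, 0.231] pointing down, gripper open.
Joint ranges: [-2.6, 2.6], [-0.5, 2.12], [-1.47, 1.34], [0.16, 2.42], [-1.27, 4.41], [0.06, 2.06], [-2.6, 2.6]. Speed limits (rad/s): [2.22, 2.22, 2.79, 2.79, 3.14, 3.14, 3.14].

INTERFACE

Orientations are given as a unit quaternion [x, y, z, w].
In Python, from workcell import get_obs, camera, camera_info, hand_in gives the robot as it stands.
- The arm moves only by the tool move_arm, never from a script. Its argument "moves" is a list of rows, each a list of 3 entries, a list of its own where there are three numbers: the shift along the tool's x, y, z in units of 25 mm (1.0 is 25 mm), then the turn, a rotation vector about the tool's x, y, z in degrees, then the opening, from 0 (shut) to 1 (fully open). A call has 1 to 5 rows; each row shifts and turns the commanded pose from where the row before left it, along the tool's axes as they then stand; what a row does not reach is not made up. A row lasts 1/8 s, in which the tool goes at most 62.5 mm and 10.7 degrees, less where a joint would pass 70% of its speed; a pose out of reach is approached as far as the arm can. A call is refused whole if a number of a shift passes 1 or a number of a turn 10.7, either way. A call with a gripper value outside its range is refused whole. The fingers move at their own pace and stop on an object; "squeeze" is the grip in N (left out, the last holds). Time passes only in rows, so rows that do not move let the fingers close. It gives the time, the measured TCP pose, the force and the opening at its end, in the units of the state.
- get_obs(): the state, without advancing time (a new reading comes with each control period).
- camera(name): name is "scene" or "side" or "wrist"; returns the picture (420x560x3 uint8, red, green, blue); there is no depth.
- camera_info(name): a dict with "fx", "fy", "cx", "cy" (pixels), "origin" and "rotation" of the camera in the world. Camera axes: x right, y down, z forward; pixel columns grow to the right and rows downward; lengths in m; the calibration is good to about 2 mm. A picture is of the moment at which its call begins: read the wrist's pose just before it. camera_info takes no time and is no camera call; for the wrist camera it gives the pose at the moment of the call.
- hand_in(): hands the job in, once; it reports no verdict.
The state is a dict: "clock": time; "joint_pos": joint angles; "joint_velocities": joint speeds; "tau": joint torques, N m; "position": TCP position; "ee_rot": TCP orientation; "ft_force": force on the tool from outside, world axes, zero at the start; "torque": the same for the moment, N m; "grip_width": opening from 0.0 (shut) to 1.0 (fully open).
Only numpy, scipy, OpenCV 4.12 (cv2) and the standard library are available. Lean on these libraries where they do the work, as an engineer would, in place of code of your own. Each camera call takes 0.05 s, during which the arm holds its last target. There are 200 camera calls.

TASK

Take the small bin that has the angled steel strip on its back and hang it on the empty hanger in the middle of the rack: with the bin tipped front-down, feed the strip under the keeper and over the cleat, then bring the bin level and lower it until it sits fully home, upright, square to the rack and centred on the hanger, and let go. The hanger's height is not exactly known, so go by feel and gently: do not press hard on the rack, do not let the bin fall, and leave the other things on the bench where they stand.

Things in the scene. Friction and masses are not known exactly. Their poses are not given: they have to be found in the camera images.
- bin: The bin to hang: yellow plastic, 64 mm wide (y), 85 long (x), 56 high, open top, about 0.2 kg; low front wall (30 mm), full-height side walls 4 mm thick to grip across. Stands on the bench in one of three places. Origin: on the underside, mid-width, 45 mm ahead of the rear face; x points to the rear (to the wall when hung), z up. The other two loose bins have no strip.
- strip_edge (a point): Free lower edge, middle, of the flat steel strip (60 mm wide, 3 mm thick) on the bin's back. The strip starts at the rear rim (bin frame x=45, z=54.5 mm) and runs backwards and down at 45 deg to this edge (x=64.8, y=0, z=34.7 mm).
- rear_rim (a point): Point on the bin's rear face just under the rim (bin frame x=45, y=0, z=52 mm). The path in home is told for this point.
- rack: Fixed rack of blue uprights, 480 mm wide, 300 high. Origin on the bench, mid-width; x points away from the robot, z up. Bins are fixed on it at y=+-158 mm. In the middle is the empty steel hanger, 130 mm wide: one rigid unit of back plate (front face x=0), cleat, keeper and heel bar. It is clamped up to 18 mm higher or lower than nominal; the poses given here do not show this.
- home (a point): Where the bin's origin is when fully home, level, at NOMINAL height (rack frame x=-73, y=0, z=160 mm). Path with 3 mm room, as (front-down tip in deg: offset x, z in mm of rear_rim from where it is when home): (25: -60,0) (25: -27,4) (25: -21,8) (25: -16,7), then tip and x together evenly to (0: -1,7), then down and in to (0: 0,0). Offsets are from the true height.
- keeper (a point): Middle of the front top edge of the keeper, a level plate 3 mm thick that roofs the cleat: x -46 to 0 mm, top at z=229 mm NOMINAL (rack frame); the true height, up to 18 mm off, can be felt on this flat top from above. Its underside lies 66 mm, its top 69 mm, above the underside of a bin that is home. It leaves too little room to enter level.
- cleat (a point): Top edge, middle, of the cleat at NOMINAL height (rack frame x=-24.5, z=206.7 mm): a 3 mm plate that rises at 45 deg from the back plate towards the robot. The bin's strip ends up lying on its wall side. The cleat shifts with the hanger.
- heel_bar (a point): Top front edge, middle, of the heel bar at NOMINAL height (rack frame x=-28, z=164 mm): a block 24 mm high reaching back to the back plate. The foot of the bin's rear face rests against its front, overlapping 4 mm, when home; before, the foot must pass above it.
- plain_bin: Bystander: like the bin but with a flat back, no strip (64 x 85 x 56 mm; rear face 45 mm behind the origin).
- wide_bin: Bystander: wider yellow bin, no strip (98 mm wide, 95 mm long, 50 mm high).
- clear_bottle: Bystander: small clear bottle, 42 mm wide, 70 mm high, origin at its foot.
- amber_bottle: Bystander: amber bottle, 56 mm wide, 120 mm high, origin at its foot.
- white_jar: Bystander: small white jar, 54 mm wide, 60 mm high, origin at its foot.
- carton: Bystander: white carton 100 x 70 x 45 mm, origin under its centre.
- small_carton: Bystander: brown carton 60 x 50 x 30 mm, origin under its centre.
There are look-alikes about, which are no part of the job. Leave any green, pink or red look-alike of the bin alone.

How it is judged:
On the way:
1. the bin's strip has passed in over the cleat with the bin tipped front-down (x of strip_edge in the frame of rack between -0.0235 and 0 m and z of strip_edge in the frame of rack between 0.17 and 0.245 m and angle between bin's own z axis and vertical above 0.15 rad), for 0.05 s.
At the end, for the whole second after the job is handed in: The bin hangs by itself on the middle hanger, at rest: level within 0.08 rad, square to the rack within 0.1 rad, centred on the hanger within 30 mm, and home in depth within 3.5 mm (strip behind the cleat, foot against the heel bar), released (x of bin in the frame of rack between -0.0765 and -0.0695 m and y of bin in the frame of rack between -0.03 and 0.03 m and z of bin in the frame of rack between 0.137 and 0.183 m and angle between bin's own z axis and vertical below 0.08 rad and angle between the x axis of bin and the x axis of rack, either way round below 0.1 rad and linear speed of bin below 0.02 m/s); the robot touches nothing.
It fails at once if the rack or its hanger is pressed with more than 30 N (contact force between rack and anything else above 30 N).
It fails at once if the bin is let fall (loose in the air and moving faster than 0.2 m/s) (contact force between bin and the fingers below 0.1 N and linear speed of bin above 0.2 m/s).
It fails at once if another thing on the bench is pushed more than 30 mm from its place (distance of any of plain_bin, wide_bin, clear_bottle, amber_bottle, white_jar, carton, small_carton from where it was at the start of the episode above 0.03 m).
It also fails if it takes over 69 s, if anything falls off the work surface, if the arm or the gripper's body presses on something with over 40 N, if the wrist force passes 120 N, or if a joint passes its speed limit or range.

## Working session

There is one attempt and no reset: what is moved stays moved. The work goes in short steps, Python scripts to look and compute and a tool call to move; the robot and the scene stay as the last step left them, time stands still between calls to the robot, and variables do not carry over. Pictures are saved under pics/ and viewed, about 8 in all and at most 12, crops included, and the job is handed in when it is done.

Besides the shell and the picture viewer there is one more tool, called as name([rows], argument=value, ...), one row to a line, values as JSON. move_arm: Moves the arm, as the interface text tells. Its arguments: {"type":"object","properties":{"moves":{"type":"array","items":{"type":"array"}},"squeeze":{"type":"number"}},"required":["moves"]}

```bash
mkdir -p pics; python3 - <<'E'
from workcell import *
import cv2,numpy as np
o=get_obs();print(o)
for n in("scene","side","wrist"):
    i=camera_info(n);print(n,i)
    cv2.imwrite(f"pics/{n}0.png",camera(n)[:,:,::-1])
E
```

```text
{'clock': 0.0, 'joint_pos': array([ 1.28537452,  0.33284812, -0.06472159,  1.46096856,  0.02160871,
        1.34986829, -0.08846916]), 'joint_velocities': array([-0.00082823, -0.00048927,  0.00173997,  0.00183145, -0.00014606,
        0.00022942,  0.00014645]), 'tau': array([ 1.88302402e-03, -6.25444651e+01,  5.01976430e-02, -3.91601801e+01,
        1.61922741e-02,  9.88638669e-03,  9.31311945e-06]), 'position': array([ 0.16228572, -0.6031727 ,  0.2305178 ]), 'ee_rot': array([ 9.91372868e-01,  1.31070019e-01, -1.24408032e-04, -6.86971644e-04]), 'ft_force': array([-0.20919217,  0.05231897, -1.03024209]), 'torque': array([-0.00726701,  0.00994517, -0.01963067]), 'grip_width': 0.9978952585557287}
scene {'fx': 382.09467080485626, 'fy': 382.09467080485626, 'cx': 278.463980140569, 'cy': 204.4875322841448, 'origin': array([ 0.86245765, -0.64824459,  0.69846059]), 'rotation': array([ 0.85886375,  0.23149567, -0.12546695, -0.4393414 ])}
side {'fx': 422.8835471531448, 'fy': 422.8835471531448, 'cx': 277.0093670407868, 'cy': 211.8548610623305, 'origin': array([0.407663  , 0.79040823, 0.9961839 ]), 'rotation': array([-0.0568651 ,  0.92594512, -0.37250054,  0.02520587])}
wrist {'fx': 319.54450706620344, 'fy': 319.54450706620344, 'cx': 280.9577466715564, 'cy': 206.88924203102462, 'origin': array([ 0.23895228, -0.58247929,  0.37315631]), 'rotation': array([ 0.78363597, -0.60106481, -0.09609963,  0.12409923])}
```

View pics/scene0.png

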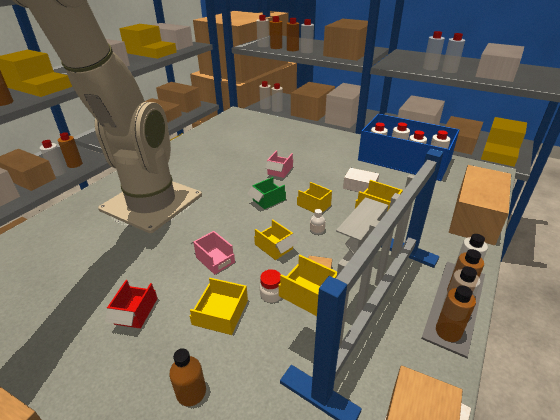

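View pics/side0.png

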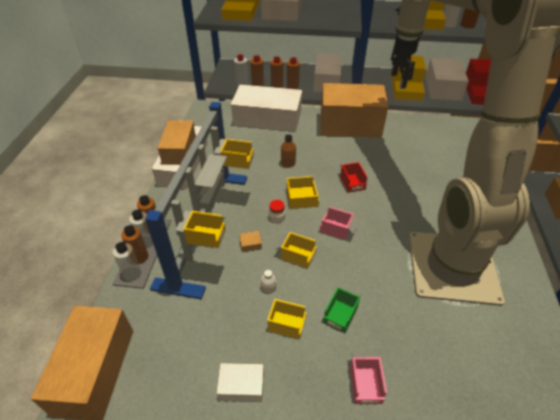

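The scene picture shows three loose yellow bins: A (314,197), B (273,240) and C (220,305, the wide one). The look-alikes are green (268,193), pink (280,165) and (214,252), and red (132,305). The rack's fixed bins are at (380,195) and (308,285). B seems to have a fin at its back. I'll check it in a crop and measure the rack.

```bash
cat >h.py <<'E'
from workcell import *
import cv2,numpy as np
from scipy.spatial.transform import Rotation as R
def ray(i,u,v):
    d=R.from_quat(i["rotation"]).as_matrix() if np.size(i["rotation"])==4 else i["rotation"]
    d=d@np.array([(u-i["cx"])/i["fx"],(v-i["cy"])/i["fy"],1]);return np.array(i["origin"]),d/np.linalg.norm(d)
def plane(i,u,v,z):
    o,d=ray(i,u,v);return o+d*(z-o[2])/d[2]
def tri(i1,p1,i2,p2):
    a,d=ray(i1,*p1);b,e=ray(i2,*p2)
    s=np.linalg.lstsq(np.c_[d,-e],b-a,rcond=None)[0];p,q=a+s[0]*d,b+s[1]*e
    return (p+q)/2,np.linalg.norm(p-q)
def proj(i,P):
    c=R.from_quat(i["rotation"]).as_matrix().T@(np.asarray(P)-i["origin"]);return np.array([i["cx"]+i["fx"]*c[0]/c[2],i["cy"]+i["fy"]*c[1]/c[2]])
E
python3 - <<'E'
import cv2,numpy as np
s=cv2.imread("pics/scene0.png");d=cv2.imread("pics/side0.png")
z=lambda m,x,y,w,h,W,H:cv2.resize(m[y:y+h,x:x+w],(W,H),interpolation=cv2.INTER_CUBIC)
a=z(s,240,170,100,75,400,300);b=z(d,255,230,100,75,400,300)
c=z(s,270,130,180,135,400,300);e=z(d,140,90,120,90,400,300)
c=z(s,265,140,200,150,400,300);e=z(d,140,95,140,105,400,300)
a=z(s,240,180,100,75,400,300);b=z(d,250,225,100,75,400,300)
cv2.imwrite("pics/crop1.png",np.vstack([np.hstack([a,b]),np.hstack([c,e])]))
E
```

```text
(no output)
```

View pics/crop1.png

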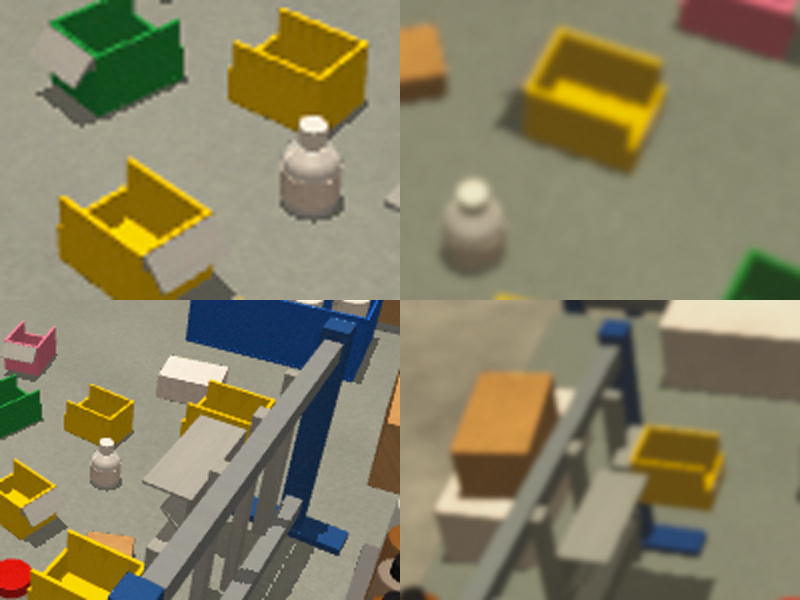

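Crop: the bin at scene (273,240) is the only loose yellow one with a grey strip, at its rear and facing the rack. It is our bin, side view (298,249). The keeper plate shows in both views.

```bash
python3 - <<'E'
from h import *
np.set_printoptions(precision=4,suppress=True)
s,d=camera_info("scene"),camera_info("side")
cs=lambda x,y:(265+x/2,140+(y-300)/2); cd=lambda x,y:(140+(x-400)*.35,95+(y-300)*.35)
print("keeper front +y",tri(s,cs(200,418),d,cd(610,560)))
print("keeper front -y",tri(s,cs(143,482),d,cd(648,478)))
print("post tops", tri(s,(433,154),d,(159,217)) )
a=lambda x,y:(240+x/4,180+y/4); b=lambda x,y:(250+(x-400)/4,225+y/4)
for n,p in dict(frontR=(62,198),frontL=(131,160),rearL=(212,212),rearR=(148,260)).items(): print(n,plane(s,*a(*p),.056))
# side: rim corners
for p in [(562,30),(663,62),(526,93),(632,130)]: print("side",plane(d,*b(*p),.056))
print("tri rearL",tri(s,a(212,212),d,b(526,93)),"frontL",tri(s,a(131,160),d,b(636,135)),"rearR",tri(s,a(148,260),d,b(562,30)))
E
```

```text
keeper front +y (array([0.6797, 0.0006, 0.2435]), np.float64(0.004058430481182735))
keeper front -y (array([ 0.6697, -0.1224,  0.2419]), np.float64(0.0034211411283982937))
post tops (array([0.766 , 0.1683, 0.292 ]), np.float64(0.010448748856032041))
frontR [ 0.4052 -0.0079  0.056 ]
frontL [0.4238 0.0497 0.056 ]
rearL [0.4984 0.0287 0.056 ]
rearR [ 0.486  -0.0324  0.056 ]
side [ 0.4739 -0.0263  0.056 ]
side [ 0.3982 -0.0046  0.056 ]
side [0.4932 0.0359 0.056 ]
side [0.4159 0.0598 0.056 ]
tri rearL (array([0.4947, 0.033 , 0.0517]), np.float64(0.002402436706648506)) frontL (array([0.4152, 0.0587, 0.0476]), np.float64(0.005157228749655297)) rearR (array([ 0.4783, -0.0282,  0.051 ]), np.float64(0.009141772672247906))
```

```bash
cat >>h.py <<'E'
def rows(target,axx,tip=0,n=None,step=24.,ang=10.6,o=None):
    """Rows from the present pose to TCP target with tool x at azimuth axx(deg), tool pitched by tip(deg) about the rack's y."""
    o=o or get_obs();p=np.array(o["position"]);q=R.from_quat(o["ee_rot"])
    T=Rt(axx,tip)
    rv=(q.inv()*T).as_rotvec();D=np.asarray(target)-p
    n=n or int(max(np.ceil(np.degrees(np.linalg.norm(rv))/ang),np.ceil(np.linalg.norm(D)*1000/step),1))
    out=[]
    for k in range(n):
        out.append([list(np.round(q.inv().apply(D/n)/.025,3)),list(np.round(np.degrees(rv/n),2))]);q=q*R.from_rotvec(rv/n)
    return out
def Rt(axx,tip=0):
    c,s=np.cos(np.radians(axx)),np.sin(np.radians(axx))
    m=np.array([[c,s,0],[s,-c,0],[0,0,-1.]]).T
    # tool x = (c,s,0) ~ towards robot; front-down tip lowers it: rotation about +tool y... axis = x_tool x down
    ax=np.cross([c,s,0],[0,0,-1]);return R.from_rotvec(ax*np.radians(tip))*R.from_matrix(m)
E
python3 - <<'E'
from h import *
for r in rows([.45,.01,.26],164): print(r)
E
```

```text
[[np.float64(0.603), np.float64(-0.714), np.float64(-0.04)], [np.float64(-0.0), np.float64(-0.0), np.float64(-5.14)]]
[[np.float64(0.664), np.float64(-0.657), np.float64(-0.04)], [np.float64(-0.0), np.float64(-0.0), np.float64(-5.14)]]
[[np.float64(0.721), np.float64(-0.595), np.float64(-0.04)], [np.float64(-0.0), np.float64(-0.0), np.float64(-5.14)]]
[[np.float64(0.771), np.float64(-0.528), np.float64(-0.04)], [np.float64(-0.0), np.float64(-0.0), np.float64(-5.14)]]
[[np.float64(0.815), np.float64(-0.457), np.float64(-0.04)], [np.float64(-0.0), np.float64(-0.0), np.float64(-5.14)]]
[[np.float64(0.853), np.float64(-0.382), np.float64(-0.04)], [np.float64(-0.0), np.float64(-0.0), np.float64(-5.14)]]
[[np.float64(0.883), np.float64(-0.304), np.float64(-0.04)], [np.float64(-0.0), np.float64(-0.0), np.float64(-5.14)]]
[[np.float64(0.907), np.float64(-0.224), np.float64(-0.04)], [np.float64(-0.0), np.float64(-0.0), np.float64(-5.14)]]
[[np.float64(0.924), np.float64(-0.142), np.float64(-0.04)], [np.float64(-0.0), np.float64(-0.0), np.float64(-5.14)]]
[[np.float64(0.932), np.float64(-0.058
[... 1601 characters left out ...]
np.float64(0.345), np.float64(0.868), np.float64(-0.04)], [np.float64(-0.0), np.float64(-0.0), np.float64(-5.14)]]
[[np.float64(0.266), np.float64(0.896), np.float64(-0.04)], [np.float64(-0.0), np.float64(-0.0), np.float64(-5.14)]]
[[np.float64(0.185), np.float64(0.916), np.float64(-0.04)], [np.float64(-0.0), np.float64(-0.0), np.float64(-5.14)]]
[[np.float64(0.102), np.float64(0.929), np.float64(-0.04)], [np.float64(-0.0), np.float64(-0.0), np.float64(-5.14)]]
[[np.float64(0.019), np.float64(0.934), np.float64(-0.04)], [np.float64(-0.0), np.float64(-0.0), np.float64(-5.14)]]
[[np.float64(-0.065), np.float64(0.932), np.float64(-0.04)], [np.float64(-0.0), np.float64(-0.0), np.float64(-5.14)]]
```

move_arm([
  [[0.6, -0.71, -0.04], [0, 0, -5.1], 1],
  [[0.66, -0.66, -0.04], [0, 0, -5.1], 1],
  [[0.72, -0.6, -0.04], [0, 0, -5.1], 1],
  [[0.77, -0.53, -0.04], [0, 0, -5.1], 1],
  [[0.82, -0.46, -0.04], [0, 0, -5.1], 1],
])

```text
clock: 0.78
position: [0.2121, -0.4968, 0.2361]
ee_rot: [0.938, 0.348, -0.0, -0.0]
ft_force: [0.7, -0.5, -0.1]
grip_width: 0.997
```

move_arm([
  [[0.85, -0.38, -0.04], [0, 0, -5.1], 1],
  [[0.88, -0.3, -0.04], [0, 0, -5.1], 1],
  [[0.91, -0.22, -0.04], [0, 0, -5.1], 1],
  [[0.92, -0.14, -0.04], [0, 0, -5.1], 1],
  [[0.93, -0.06, -0.04], [0, 0, -5.1], 1],
])

```text
clock: 1.4
position: [0.2621, -0.3917, 0.2412]
ee_rot: [0.838, 0.546, -0.0, -0.0]
ft_force: [1.2, -0.5, -0.5]
grip_width: 1.004
```

move_arm([
  [[0.93, 0.03, -0.04], [0, 0, -5.1], 1],
  [[0.93, 0.11, -0.04], [0, 0, -5.1], 1],
  [[0.91, 0.19, -0.04], [0, 0, -5.1], 1],
  [[0.89, 0.27, -0.04], [0, 0, -5.1], 1],
  [[0.87, 0.35, -0.04], [0, 0, -5.1], 1],
])

```text
clock: 2.02
position: [0.3125, -0.2866, 0.2462]
ee_rot: [0.696, 0.718, -0.0, -0.0]
ft_force: [0.8, -0.1, 0.4]
grip_width: 1.0
```

move_arm([
  [[0.83, 0.43, -0.04], [0, 0, -5.1], 1],
  [[0.79, 0.5, -0.04], [0, 0, -5.1], 1],
  [[0.74, 0.57, -0.04], [0, 0, -5.1], 1],
  [[0.69, 0.63, -0.04], [0, 0, -5.1], 1],
  [[0.63, 0.69, -0.04], [0, 0, -5.1], 1],
])

```text
clock: 2.65
position: [0.3631, -0.1813, 0.2512]
ee_rot: [0.521, 0.854, -0.0, -0.0]
ft_force: [0.1, -0.9, 0.5]
grip_width: 1.002
```

move_arm([
  [[0.56, 0.74, -0.04], [0, 0, -5.2], 1],
  [[0.5, 0.79, -0.04], [0, 0, -5.2], 1],
  [[0.42, 0.83, -0.04], [0, 0, -5.2], 1],
  [[0.34, 0.87, -0.04], [0, 0, -5.2], 1],
  [[0.27, 0.9, -0.04], [0, 0, -5.2], 1],
])

```text
clock: 3.28
position: [0.4142, -0.0756, 0.2564]
ee_rot: [0.314, 0.949, -0.0, 0.0]
ft_force: [0.4, -0.7, 0.5]
grip_width: 1.002
```

move_arm([
  [[0.18, 0.92, -0.04], [0, 0, -5.2], 1],
  [[0.1, 0.93, -0.04], [0, 0, -5.2], 1],
  [[0.02, 0.93, -0.04], [0, 0, -5.2], 1],
  [[-0.06, 0.93, -0.04], [0, 0, -5.2], 1],
  [[0, 0, 0], [0, 0, 0], 1],
])

```text
clock: 3.9
position: [0.4544, 0.0096, 0.2604]
ee_rot: [0.137, 0.991, 0.0, 0.0]
ft_force: [-0.8, -0.3, 0.4]
grip_width: 1.002
```

```bash
python3 - <<'E'
from h import *
import json
i=camera_info("wrist");cv2.imwrite("pics/w1.png",camera("wrist")[:,:,::-1])
json.dump({k:np.array(v).tolist() for k,v in i.items()},open("w1.json","w"));print(i,get_obs()["position"],get_obs()["joint_pos"])
E
```

```text
{'fx': 319.54450706620344, 'fy': 319.54450706620344, 'cx': 280.9577466715564, 'cy': 206.88924203102462, 'origin': array([0.37776615, 0.03138758, 0.4029171 ]), 'rotation': array([0.7880342 , 0.59537836, 0.09473258, 0.12470944])} [0.45396469 0.00828905 0.2602015 ] [ 0.6672974  -0.03344766 -0.75568749  1.8085784  -0.0238232   1.35770675
  1.20864026]
```

View pics/w1.png

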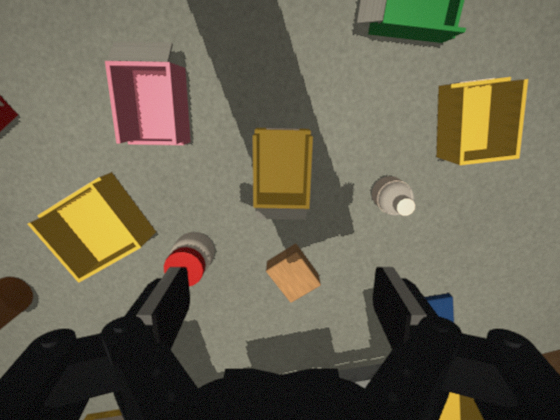

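Wrist view: our bin at (282,168) with its strip below at (280,214). Jar at (187,262), clear bottle at (395,195), small carton at (292,273), plain bin at (482,120), wide bin at (90,225).

```bash
python3 - <<'E'
from h import *
import json
np.set_printoptions(precision=4,suppress=True)
w=json.load(open("w1.json"));s=camera_info("scene");d=camera_info("side")
im=cv2.imread("pics/w1.png");hsv=cv2.cvtColor(im,cv2.COLOR_BGR2HSV)
m=cv2.inRange(hsv,(18,120,40),(35,255,255));m[:, :240]=0;m[:,330:]=0;m[230:]=0
c=max(cv2.findContours(m,0,1)[0],key=cv2.contourArea);print(cv2.boundingRect(c))
h=cv2.approxPolyDP(cv2.convexHull(c),2.5,True)[:,0];print(h.tolist(),cv2.minAreaRect(c))
P=lambda u,v:plane(w,u,v,.056)
for p in h: print(p,P(*p))
a=lambda x,y:(240+x/4,180+y/4)
print("tri rearL",tri(s,a(212,212),w,(312,208)),"rearR",tri(s,a(148,260),w,(252,209)),"fR",tri(s,a(62,198),w,(253,130)),"fL",tri(s,a(131,160),w,(312,130)))
print("bottle foot",plane(w,390,188,.0),"jar",plane(w,195,240,0), "carton",plane(w,290,270,0.03))
print("TCP proj",proj(w,[.454,.0083,.2602]))
E
```

```text
(252, 128, 61, 81)
[[256, 128], [310, 130], [312, 151], [308, 208], [254, 207], [252, 137]] ((281.43756103515625, 168.18460083007812), (60.30927276611328, 79.5831298828125), 1.3322197198867798)
[256 128] [ 0.3949 -0.0006  0.056 ]
[310 130] [0.4125 0.0538 0.056 ]
[312 151] [0.4345 0.0504 0.056 ]
[308 208] [0.4961 0.0302 0.056 ]
[254 207] [ 0.4781 -0.0288  0.056 ]
[252 137] [ 0.4026 -0.0075  0.056 ]
tri rearL (array([0.4973, 0.0337, 0.0526]), np.float64(0.003060769820633345)) rearR (array([ 0.4826, -0.031 ,  0.0528]), np.float64(0.004478967979251099)) fR (array([ 0.3986, -0.0033,  0.0499]), np.float64(0.005538126208949755)) fL (array([0.4158, 0.0579, 0.0468]), np.float64(0.004694937086805963))
bottle foot [0.5179 0.1395 0.    ] jar [ 0.5177 -0.1306  0.    ] carton [ 0.5815 -0.0138  0.03  ]
TCP proj [277.9577 269.83  ]
```

move_arm([
  [[0.2, 0.07, 0.98], [0, 0, 1.0], 1],
  [[0.2, 0.06, 0.98], [0, 0, 0], 1],
  [[0, 0, 0.98], [0, 0, 0], 1],
  [[0, 0, 0.98], [0, 0, 0], 1],
  [[0, 0, 0.98], [0, 0, 0], 1],
])

```text
clock: 4.58
position: [0.4449, 0.0125, 0.137]
ee_rot: [0.15, 0.989, -0.0, 0.0]
ft_force: [-0.0, -0.4, -1.0]
grip_width: 1.001
```

move_arm([
  [[0, 0, 0.9], [0, 0, 0], 1],
  [[0, 0, 0.9], [0, 0, 0], 1],
  [[0, 0, 0.5], [0, 0, 0], 1],
  [[0, 0, 0], [0, 0, 0], 1],
])

```text
clock: 5.08
position: [0.4446, 0.0131, 0.0798]
ee_rot: [0.149, 0.989, -0.0, -0.001]
ft_force: [-0.1, 0.8, -0.3]
grip_width: 1.0
```

```bash
python3 - <<'E'
from h import *
o=get_obs();print(o["position"],o["ee_rot"])
cv2.imwrite("pics/w2.png",camera("wrist")[:,:,::-1])
E
```

```text
[0.44461238 0.01309021 0.07984594] [ 1.49268851e-01  9.88796409e-01 -8.77768351e-07 -6.86243595e-04]
```

View pics/w2.png

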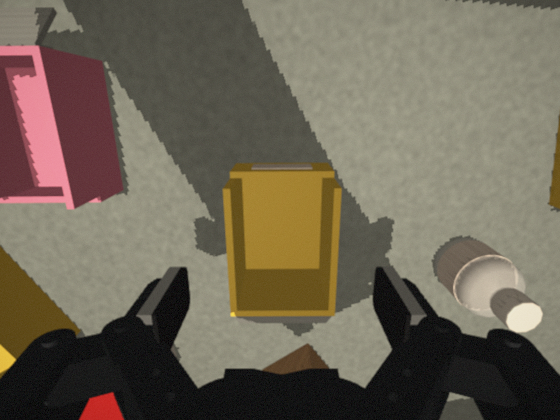

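The bin at (283,240) lies centred and square between the open fingers (mid column 281).

move_arm([
  [[0, 0, 0.9], [0, 0, 0], 1],
  [[0, 0, 0.9], [0, 0, 0], 1],
  [[0, 0, 0.75], [0, 0, 0], 1],
  [[0, 0, 0], [0, 0, 0], 0.5],
  [[0, 0, 0], [0, 0, 0], 0.3],
], squeeze=50)

```text
clock: 5.75
position: [0.4456, 0.0135, 0.0173]
ee_rot: [0.149, 0.989, 0.0, 0.0]
ft_force: [-0.7, -0.0, -1.2]
grip_width: 0.742
```

move_arm([
  [[0, 0, 0], [0, 0, 0], 0.3],
  [[0, 0, 0], [0, 0, 0], 0.3],
])

```text
clock: 6.0
position: [0.4452, 0.0132, 0.0169]
ee_rot: [0.149, 0.989, -0.0, 0.0]
ft_force: [1.6, 0.0, -0.7]
grip_width: 0.741
```

```bash
python3 - <<'E'
import cv2,numpy as np
s=cv2.imread("pics/scene0.png")[140:330,270:450];d=cv2.imread("pics/side0.png")[95:295,140:260]
a=cv2.resize(s,None,fx=3,fy=3,interpolation=cv2.INTER_CUBIC);b=cv2.resize(d,None,fx=2.85,fy=2.85,interpolation=cv2.INTER_CUBIC)
b=cv2.resize(d,None,fx=2.85,fy=2.85);b=b[:570,:];a=a[:570,:455]
c=np.hstack([a,b]);print(c.shape,a.shape);cv2.imwrite("pics/rack.png",c)
E
```

```text
(570, 797, 3) (570, 455, 3)
```

View pics/rack.png

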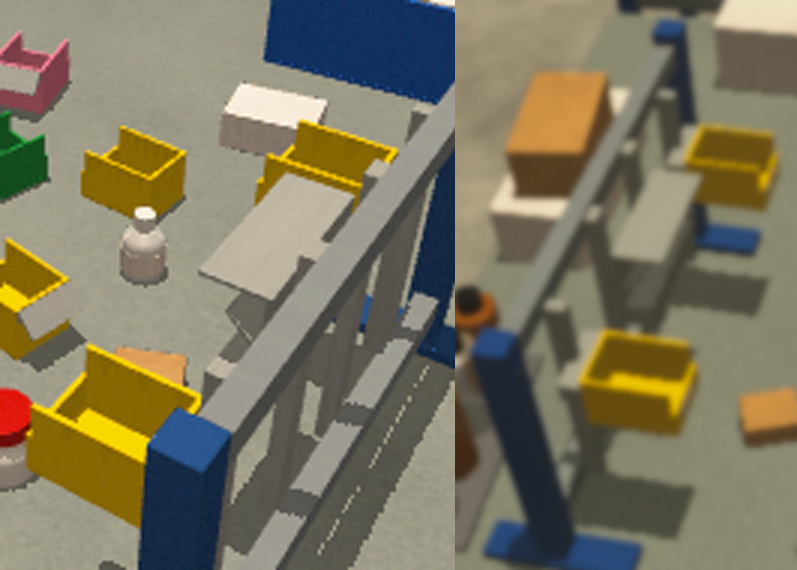

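move_arm([
  [[0, 0, -0.1], [0, 0, 0], 0.3],
  [[0, 0, -0.5], [0, 0, 0], 0.3],
  [[0, 0, -1], [0, 0, 0], 0.3],
  [[0, 0, -1], [0, 0, 0], 0.3],
  [[0, 0, -1], [0, 0, 0], 0.3],
])

```text
clock: 6.62
position: [0.4451, 0.0136, 0.1082]
ee_rot: [0.149, 0.989, -0.0, 0.0]
ft_force: [0.4, -0.3, -2.7]
grip_width: 0.738
```

move_arm([
  [[0, 0, -1], [0, 0, 0], 0.3],
  [[0, 0, -1], [0, 0, 0], 0.3],
  [[0, 0, -1], [0, 0, 0], 0.3],
  [[0, 0, -1], [0, 0, 0], 0.3],
  [[0, 0, -1], [0, 0, 0], 0.3],
])

```text
clock: 7.25
position: [0.4448, 0.0138, 0.2332]
ee_rot: [0.149, 0.989, -0.0, 0.0]
ft_force: [0.3, -0.4, -2.5]
grip_width: 0.74
```

move_arm([
  [[0, 0, -1], [0, 0, 0], 0.3],
  [[0, 0, -1], [0, 0, 0], 0.3],
  [[0, 0, -0.8], [0, 0, 0], 0.3],
  [[0, 0, 0], [0, 0, 0], 0.3],
])

```text
clock: 7.75
position: [0.4455, 0.0138, 0.3032]
ee_rot: [0.149, 0.989, -0.0, 0.001]
ft_force: [0.1, -0.9, -3.2]
grip_width: 0.741
```

Rack crop: keeper corners in the scene crop at (200,272), (288,175), (362,195) and (272,299), and in the side crop at (700,177), (668,262), (648,170) and (613,255). Post tops are at (190,440) in the scene crop, and at (669,30) and (500,347) in the side crop.

```bash
python3 - <<'E'
from h import *
np.set_printoptions(precision=4,suppress=True)
s,d=camera_info("scene"),camera_info("side")
S=lambda x,y:(270+x/3,140+y/3);D=lambda x,y:(140+(x-455)/2.85,95+y/2.85)
k=[("f-",(200,272),(701,177)),("f+",(288,175),(668,262)),("b+",(362,195),(613,255)),("post-",(190,438),(669,30)),("bin- frontL",(90,347),(772,130)),]
for n,a,b in k: print(n,*tri(s,S(*a),d,D(*b)),plane(s,*S(*a),.242),plane(d,*D(*b),.242))
print("post+",tri(s,(433,154),d,D(500,347)))
p=plane(s,*S(190,438),.3);q=plane(s,433,154,.3);print(p,q,np.degrees(np.arctan2(-(q-p)[0],(q-p)[1])))
p=plane(d,*D(669,30),.3);q=plane(d,*D(500,347),.3);print(p,q,np.degrees(np.arctan2(-(q-p)[0],(q-p)[1])))
print(camera_info("wrist"))
E
```

```text
f- [ 0.6705 -0.1223  0.2428] 0.0023800632169283416 [ 0.6713 -0.121   0.242 ] [ 0.6696 -0.1237  0.242 ]
f+ [0.6782 0.0038 0.243 ] 0.008892124611948046 [0.682  0.0068 0.242 ] [0.6742 0.0017 0.242 ]
b+ [0.7303 0.0023 0.2451] 0.009181981962533321 [0.7337 0.0087 0.242 ] [ 0.727  -0.0016  0.242 ]
post- [ 0.737  -0.2971  0.2959] 0.0023716684492838445 [ 0.7215 -0.2497  0.242 ] [ 0.7611 -0.3812  0.242 ]
bin- frontL [ 0.6265 -0.2103  0.2351] 0.02708983578202082 [ 0.6435 -0.2147  0.242 ] [ 0.6125 -0.2081  0.242 ]
post+ (array([0.7693, 0.1692, 0.2929]), np.float64(0.0033565166880436103))
[ 0.7394 -0.3004  0.3   ] [0.7723 0.1561 0.3   ] -4.125364697272846
[ 0.734  -0.2911  0.3   ] [0.7639 0.1754 0.3   ] -3.667899943549268
{'fx': 319.54450706620344, 'fy': 319.54450706620344, 'cx': 280.9577466715564, 'cy': 206.88924203102462, 'origin': array([0.369 , 0.0376, 0.4455]), 'rotation': array([0.7945, 0.5863, 0.094 , 0.1271])}
```

```bash
cat >>h.py <<'E'
A=np.radians(-3.9);O=np.array([.7203,-.0624,0]);X=np.array([np.cos(A),np.sin(A),0]);Y=np.array([-np.sin(A),np.cos(A),0])
def rk(x,y,z): return O+x*X+y*Y+np.array([0,0,z])
def inrk(p): p=np.asarray(p)-O; return np.array([p@X,p@Y,p[2]])
def show(rs):
    for a,b in rs: print([float(round(v,2)) for v in a],[float(round(v,1)) for v in b])
E
python3 - <<'E'
from h import *
print(inrk(get_obs()["position"]));show(rows(rk(-.081,0,.282),176.1))
E
```

```text
[-0.27937216  0.05733489  0.30315505]
[-0.92, -0.05, 0.1] [-0.0, 0.0, -1.5]
[-0.92, -0.07, 0.1] [-0.0, 0.0, -1.5]
[-0.91, -0.09, 0.1] [-0.0, 0.0, -1.5]
[-0.91, -0.12, 0.1] [-0.0, 0.0, -1.5]
[-0.91, -0.14, 0.1] [-0.0, 0.0, -1.5]
[-0.9, -0.16, 0.1] [-0.0, 0.0, -1.5]
[-0.9, -0.19, 0.1] [-0.0, 0.0, -1.5]
[-0.89, -0.21, 0.1] [-0.0, 0.0, -1.5]
[-0.89, -0.23, 0.09] [-0.0, 0.0, -1.5]
```

move_arm([
  [[-0.92, -0.05, 0], [0, 0, -1.5], 0.3],
  [[-0.92, -0.07, 0], [0, 0, -1.5], 0.3],
  [[-0.91, -0.09, 0], [0, 0, -1.5], 0.3],
  [[-0.91, -0.12, 0], [0, 0, -1.5], 0.3],
  [[-0.91, -0.14, 0], [0, 0, -1.5], 0.3],
])

```text
clock: 8.38
position: [0.5532, -0.026, 0.3006]
ee_rot: [0.083, 0.997, 0.0, -0.001]
ft_force: [-0.6, -0.1, -2.2]
grip_width: 0.741
```

move_arm([
  [[-0.9, -0.16, 0], [0, 0, -1.5], 0.3],
  [[-0.9, -0.19, 0], [0, 0, -1.5], 0.3],
  [[-0.89, -0.21, 0.2], [0, 0, -1.5], 0.3],
  [[-0.89, -0.23, 0.3], [0, 0, -1.3], 0.3],
  [[0, 0, 0], [0, 0, 0], 0.3],
])

```text
clock: 9.0
position: [0.6393, -0.0575, 0.2867]
ee_rot: [0.034, 0.999, 0.001, -0.002]
ft_force: [-0.2, 0.1, -2.0]
grip_width: 0.743
```

```bash
python3 - <<'E'
from h import *
o=get_obs();print(inrk(o["position"]),o["ee_rot"],o["ft_force"],camera_info("wrist")["origin"])
z=lambda m,x,y,w,h:cv2.resize(m[y:y+h,x:x+w],(400,300),interpolation=cv2.INTER_CUBIC)
s=camera("scene")[:,:,::-1];d=camera("side")[:,:,::-1];w=camera("wrist")[:,:,::-1]
cv2.imwrite("pics/c2.png",np.hstack([z(s,290,120,160,120),z(d,170,100,120,90)]))
E
```

```text
[-0.08118494 -0.00064113  0.28667259] [ 3.35968264e-02  9.99434059e-01  5.49341200e-04 -1.58555359e-03] [-0.24625552  0.08904881 -1.99716496] [ 0.56032586 -0.05210377  0.42947879]
```

View pics/c2.png

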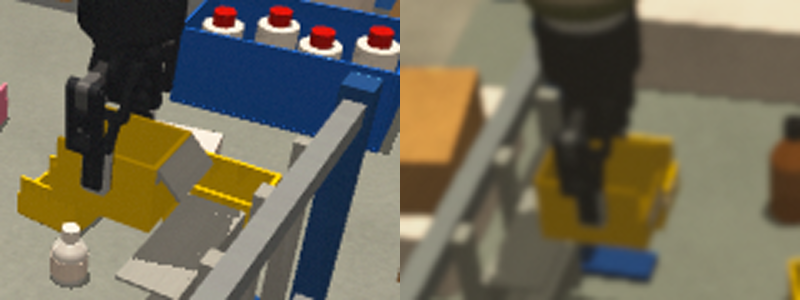

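The crop shows the bin level, with its rear over the keeper's front, clear of the rail. Now I'll feel down.

move_arm([
  [[0, 0, 0.35], [0, 0, 0], 0.3],
  [[0, 0, 0.35], [0, 0, 0], 0.3],
  [[0, 0, 0], [0, 0, 0], 0.3],
])

```text
clock: 9.52
position: [0.6387, -0.0573, 0.2705]
ee_rot: [0.034, 0.999, -0.0, -0.001]
ft_force: [-0.2, -0.5, -1.9]
grip_width: 0.745
```

move_arm([
  [[0, 0, 0.06], [0, 0, 0], 0.3],
  [[0, 0, 0.06], [0, 0, 0], 0.3],
  [[0, 0, 0], [0, 0, 0], 0.3],
])

```text
clock: 9.9
position: [0.6393, -0.0571, 0.2685]
ee_rot: [0.034, 0.999, -0.0, 0.0]
ft_force: [-0.5, -0.3, -2.0]
grip_width: 0.745
```

move_arm([
  [[0, 0, 0.06], [0, 0, 0], 0.3],
  [[0, 0, 0], [0, 0, 0], 0.3],
])

```text
clock: 10.15
position: [0.6392, -0.0571, 0.2669]
ee_rot: [0.034, 0.999, -0.0, -0.0]
ft_force: [-0.3, 0.6, -2.0]
grip_width: 0.744
```

move_arm([
  [[0, 0, 0.06], [0, 0, 0], 0.3],
  [[0, 0, 0], [0, 0, 0], 0.3],
])

```text
clock: 10.4
position: [0.6392, -0.0571, 0.2654]
ee_rot: [0.034, 0.999, -0.0, -0.0]
ft_force: [-0.3, 0.3, -1.6]
grip_width: 0.737
```

move_arm([
  [[0, 0, 0.06], [0, 0, 0], 0.3],
  [[0, 0, 0], [0, 0, 0], 0.3],
])

```text
clock: 10.65
position: [0.6392, -0.0571, 0.2639]
ee_rot: [0.034, 0.999, -0.0, -0.0]
ft_force: [-0.5, -0.1, -1.1]
grip_width: 0.741
```

move_arm([
  [[0, 0, 0.06], [0, 0, 0], 0.3],
  [[0, 0, 0], [0, 0, 0], 0.3],
])

```text
clock: 10.9
position: [0.6393, -0.0571, 0.2629]
ee_rot: [0.034, 0.999, -0.0, 0.0]
ft_force: [-1.5, 0.2, 1.3]
grip_width: 0.739
```

move_arm([
  [[0, 0, 0.06], [0, 0, 0], 0.3],
  [[0, 0, 0], [0, 0, 0], 0.3],
])

```text
clock: 11.15
position: [0.6393, -0.057, 0.2628]
ee_rot: [0.034, 0.999, -0.0, 0.001]
ft_force: [-7.8, -0.7, 10.9]
grip_width: 0.744
```

Contact at TCP z = 0.263, so home is at TCP z ≈ 0.194 (hanger about +17 mm). Next, back off and feel the keeper's front edge in x.

move_arm([
  [[0, 0, -0.2], [0, 0, 0], 0.3],
  [[0.6, 0, 0], [0, 0, 0], 0.3],
  [[0.4, 0, 0], [0, 0, 0], 0.3],
  [[0, 0, 0.5], [0, 0, 0], 0.3],
  [[0, 0, 0], [0, 0, 0], 0.3],
])

```text
clock: 11.78
position: [0.6139, -0.0558, 0.2519]
ee_rot: [0.034, 0.999, -0.0, -0.001]
ft_force: [0.8, 0.6, -1.7]
grip_width: 0.739
```

move_arm([
  [[-0.25, 0, 0], [0, 0, 0], 0.3],
  [[0, 0, 0], [0, 0, 0], 0.3],
])

```text
clock: 12.02
position: [0.6212, -0.0558, 0.2535]
ee_rot: [0.034, 0.999, 0.0, 0.0]
ft_force: [0.3, -0.1, -2.0]
grip_width: 0.744
```

move_arm([
  [[-0.06, 0, 0], [0, 0, 0], 0.3],
  [[0, 0, 0], [0, 0, 0], 0.3],
])

```text
clock: 12.28
position: [0.6222, -0.0559, 0.2536]
ee_rot: [0.033, 0.999, 0.0, 0.0]
ft_force: [-1.0, -1.0, -1.9]
grip_width: 0.742
```

move_arm([
  [[-0.06, 0, 0], [0, 0, 0], 0.3],
  [[0, 0, 0], [0, 0, 0], 0.3],
])

```text
clock: 12.52
position: [0.6236, -0.056, 0.2536]
ee_rot: [0.034, 0.999, -0.0, 0.0]
ft_force: [-0.8, -0.4, -2.1]
grip_width: 0.74
```

move_arm([
  [[-0.06, 0, 0], [0, 0, 0], 0.3],
  [[0, 0, 0], [0, 0, 0], 0.3],
])

```text
clock: 12.78
position: [0.6251, -0.0562, 0.2535]
ee_rot: [0.034, 0.999, -0.0, 0.0]
ft_force: [0.1, -1.3, -2.0]
grip_width: 0.739
```

move_arm([
  [[-0.06, 0, 0], [0, 0, 0], 0.3],
  [[0, 0, 0], [0, 0, 0], 0.3],
])

```text
clock: 13.02
position: [0.6266, -0.0563, 0.2535]
ee_rot: [0.034, 0.999, -0.0, 0.0]
ft_force: [-0.4, -0.0, -2.0]
grip_width: 0.74
```

move_arm([
  [[-0.06, 0, 0], [0, 0, 0], 0.3],
  [[0, 0, 0], [0, 0, 0], 0.3],
])

```text
clock: 13.28
position: [0.6281, -0.0564, 0.2535]
ee_rot: [0.034, 0.999, -0.0, -0.0]
ft_force: [0.4, 0.2, -2.2]
grip_width: 0.743
```

move_arm([
  [[-0.06, 0, 0], [0, 0, 0], 0.3],
  [[0, 0, 0], [0, 0, 0], 0.3],
])

```text
clock: 13.52
position: [0.6296, -0.0564, 0.2535]
ee_rot: [0.034, 0.999, 0.0, -0.0]
ft_force: [0.2, -0.0, -1.9]
grip_width: 0.742
```

move_arm([
  [[-0.06, 0, 0], [0, 0, 0], 0.3],
  [[0, 0, 0], [0, 0, 0], 0.3],
])

```text
clock: 13.78
position: [0.6305, -0.0565, 0.2536]
ee_rot: [0.034, 0.999, -0.0, -0.001]
ft_force: [-5.3, 0.3, 0.1]
grip_width: 0.745
```

move_arm([
  [[-0.06, 0, 0], [0, 0, 0], 0.3],
  [[0, 0, 0], [0, 0, 0], 0.3],
])

```text
clock: 14.02
position: [0.6307, -0.0564, 0.2537]
ee_rot: [0.034, 0.999, -0.0, -0.002]
ft_force: [-14.3, 0.5, 5.9]
grip_width: 0.746
```

Front-edge contact is at TCP rack x = -0.0904 against -0.091 predicted, so vision and feel agree. I'll back off clear.

move_arm([
  [[0.5, 0, 0], [0, 0, 0], 0.3],
  [[0.9, 0, 0], [0, 0, 0], 0.3],
  [[0.9, 0, 0], [0, 0, 0], 0.3],
  [[0.2, 0, 0], [0, 0, 0], 0.3],
  [[0, 0, 0], [0, 0, 0], 0.3],
])

```text
clock: 14.65
position: [0.5704, -0.0527, 0.2539]
ee_rot: [0.034, 0.999, -0.0, 0.001]
ft_force: [0.1, 0.0, -1.8]
grip_width: 0.74
```

```bash
cat >>h.py <<'E'
def chain(wps,step=24.):
    o=get_obs();print(o["clock"],inrk(o["position"]).round(4),o["ft_force"].round(1),R.from_quat(o["ee_rot"]).as_matrix().round(3).tolist())
    for x,y,z,t in wps:
        T=rk(x,y,z);print("->",x,z,t);show(rows(T,176.1,t,o=o,step=step))
        o=dict(position=T,ee_rot=Rt(176.1,t).as_quat())
E
python3 - <<'E'
from h import *
chain([(-.145,0,.178,25),(-.1134,0,.1783,25)])
E
```

```text
14.65 [-0.1502 -0.0006  0.2539] [ 0.1  0.  -1.8] [[-0.998, 0.067, 0.001], [0.067, 0.998, -0.001], [-0.001, -0.001, -1.0]]
-> -0.145 0.178 25
[-0.05, 0.01, 0.76] [-0.0, -6.2, 0.0]
[0.03, 0.01, 0.76] [-0.0, -6.2, 0.0]
[0.11, 0.01, 0.75] [-0.0, -6.2, 0.0]
[0.2, 0.01, 0.74] [-0.0, -6.2, 0.0]
-> -0.1134 0.1783 25
[-0.57, 0.0, 0.26] [0.0, 0.0, 0.0]
[-0.57, 0.0, 0.26] [0.0, 0.0, 0.0]
```

move_arm([
  [[-0.05, 0.01, 0.76], [0, -6.25, 0], 0.3],
  [[0.03, 0.01, 0.76], [0, -6.25, 0], 0.3],
  [[0.11, 0.01, 0.75], [0, -6.25, 0], 0.3],
  [[0.2, 0.01, 0.74], [0, -6.25, 0], 0.3],
  [[0, 0, 0], [0, 0, 0], 0.3],
])

```text
clock: 15.28
position: [0.5731, -0.052, 0.1754]
ee_rot: [0.033, 0.976, -0.008, 0.214]
ft_force: [-0.0, -0.6, -1.3]
grip_width: 0.748
```

move_arm([
  [[-0.57, 0, 0.26], [0, 0, 0], 0.3],
  [[-0.57, 0, 0.26], [0, 0, 0], 0.3],
  [[0, 0, 0], [0, 0, 0], 0.3],
])

```text
clock: 15.65
position: [0.6087, -0.0537, 0.1793]
ee_rot: [0.033, 0.976, -0.006, 0.216]
ft_force: [-0.1, 0.6, -1.7]
grip_width: 0.74
```

```bash
python3 - <<'E'
from h import *
chain([(-.1134,0,.1783,25),(-.0804,0,.1823,25),(-.0744,0,.1863,25),(-.0694,0,.1853,25)],8)
z=lambda m,x,y,w,h:cv2.resize(m[y:y+h,x:x+w],(400,300),interpolation=cv2.INTER_CUBIC)
s=camera("scene")[:,:,::-1];d=camera("side")[:,:,::-1]
cv2.imwrite("pics/c3.png",np.hstack([z(s,290,140,120,90),z(d,170,100,120,90)]))
E
```

```text
15.65 [-0.1119  0.0011  0.1793] [-0.1  0.6 -1.7] [[-0.904, 0.067, 0.422], [0.061, 0.998, -0.027], [-0.423, 0.002, -0.906]]
-> -0.1134 0.1783 25
[0.07, -0.04, 0.01] [0.1, 0.0, 0.0]
-> -0.0804 0.1823 25
[-0.25, 0.0, 0.08] [0.0, 0.0, 0.0]
[-0.25, 0.0, 0.08] [0.0, 0.0, 0.0]
[-0.25, 0.0, 0.08] [0.0, 0.0, 0.0]
[-0.25, 0.0, 0.08] [0.0, 0.0, 0.0]
[-0.25, 0.0, 0.08] [0.0, 0.0, 0.0]
-> -0.0744 0.1863 25
[-0.28, -0.0, -0.04] [0.0, 0.0, 0.0]
-> -0.0694 0.1853 25
[-0.16, 0.0, 0.12] [0.0, 0.0, 0.0]
```

View pics/c3.png

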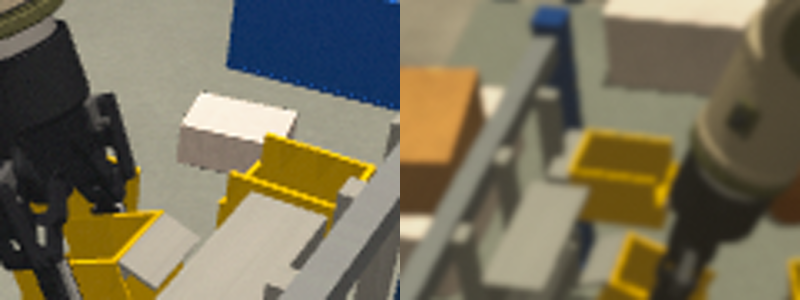

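The bin is held, tipped 25°, and the strip (155,250 in the left crop) sits just ahead of and below the keeper. Feeding in.

move_arm([
  [[-0.24, -0.02, 0.085], [0, 0, 0], 0.3],
  [[-0.24, -0.02, 0.085], [0, 0, 0], 0.3],
  [[-0.24, 0, 0.085], [0, 0, 0], 0.3],
  [[0, 0, 0], [0, 0, 0], 0.3],
])

```text
clock: 16.25
position: [0.626, -0.0561, 0.1797]
ee_rot: [0.033, 0.976, -0.007, 0.216]
ft_force: [0.9, -0.1, -1.6]
grip_width: 0.745
```

move_arm([
  [[-0.12, 0, 0.04], [0, 0, 0], 0.3],
  [[-0.12, 0, 0.04], [0, 0, 0], 0.3],
  [[0, 0, 0], [0, 0, 0], 0.3],
])

```text
clock: 16.62
position: [0.632, -0.0566, 0.1804]
ee_rot: [0.033, 0.976, -0.007, 0.216]
ft_force: [-0.3, 0.2, -2.2]
grip_width: 0.74
```

```bash
python3 - <<'E'
from h import *
chain([(-.0804,0,.1823,25),(-.0744,0,.1863,25),(-.0694,0,.1853,25)],4)
E
```

```text
16.625 [-0.0885 -0.0002  0.1804] [-0.3  0.2 -2.2] [[-0.904, 0.067, 0.422], [0.061, 0.998, -0.028], [-0.423, 0.0, -0.906]]
-> -0.0804 0.1823 25
[-0.11, 0.0, 0.02] [0.0, 0.0, 0.0]
[-0.11, 0.0, 0.02] [0.0, 0.0, 0.0]
[-0.11, 0.0, 0.02] [0.0, 0.0, 0.0]
-> -0.0744 0.1863 25
[-0.14, -0.0, -0.02] [0.0, 0.0, 0.0]
[-0.14, -0.0, -0.02] [0.0, 0.0, 0.0]
-> -0.0694 0.1853 25
[-0.08, 0.0, 0.06] [0.0, 0.0, 0.0]
[-0.08, 0.0, 0.06] [0.0, 0.0, 0.0]
```

move_arm([
  [[-0.12, 0, 0.01], [0, 0, 0], 0.3],
  [[-0.11, 0, 0.02], [0, 0, 0], 0.3],
  [[0, 0, 0], [0, 0, 0], 0.3],
])

```text
clock: 17.0
position: [0.6375, -0.0569, 0.1822]
ee_rot: [0.033, 0.976, -0.007, 0.216]
ft_force: [0.2, -0.6, -2.6]
grip_width: 0.742
```

move_arm([
  [[-0.12, 0, 0.02], [0, 0, 0], 0.3],
  [[0, 0, 0], [0, 0, 0], 0.3],
])

```text
clock: 17.25
position: [0.6405, -0.0572, 0.183]
ee_rot: [0.033, 0.976, -0.007, 0.216]
ft_force: [0.4, 0.2, -2.1]
grip_width: 0.746
```

```bash
python3 - <<'E'
from h import *
chain([(-.0744,0,.1863,25),(-.0694,0,.1853,25)],4)
E
```

```text
17.25 [-0.08   -0.0002  0.183 ] [ 0.4  0.2 -2.1] [[-0.904, 0.067, 0.422], [0.061, 0.998, -0.028], [-0.423, 0.0, -0.906]]
-> -0.0744 0.1863 25
[-0.13, 0.0, -0.01] [0.0, 0.0, 0.0]
[-0.13, 0.0, -0.01] [0.0, 0.0, 0.0]
-> -0.0694 0.1853 25
[-0.08, 0.0, 0.06] [0.0, 0.0, 0.0]
[-0.08, 0.0, 0.06] [0.0, 0.0, 0.0]
```

move_arm([
  [[-0.13, 0, -0.01], [0, 0, 0], 0.3],
  [[0, 0, 0], [0, 0, 0], 0.3],
])

```text
clock: 17.5
position: [0.6434, -0.0573, 0.1848]
ee_rot: [0.033, 0.976, -0.007, 0.217]
ft_force: [-0.3, -1.1, -1.6]
grip_width: 0.746
```

move_arm([
  [[-0.13, 0, -0.01], [0, 0, 0], 0.3],
  [[0, 0, 0], [0, 0, 0], 0.3],
])

```text
clock: 17.75
position: [0.6462, -0.0576, 0.1864]
ee_rot: [0.033, 0.976, -0.007, 0.217]
ft_force: [-0.4, -0.1, -1.2]
grip_width: 0.742
```

```bash
python3 - <<'E'
from h import *
chain([(-.0694,0,.1853,25)],4)
E
```

```text
17.75 [-0.0743 -0.0002  0.1864] [-0.4 -0.1 -1.2] [[-0.904, 0.067, 0.422], [0.061, 0.998, -0.028], [-0.423, 0.0, -0.906]]
-> -0.0694 0.1853 25
[-0.08, 0.0, 0.06] [0.0, 0.0, 0.0]
[-0.08, 0.0, 0.06] [0.0, 0.0, 0.0]
```

move_arm([
  [[-0.08, 0, 0.06], [0, 0, 0], 0.3],
  [[0, 0, 0], [0, 0, 0], 0.3],
])

```text
clock: 18.0
position: [0.6484, -0.0577, 0.1855]
ee_rot: [0.033, 0.976, -0.007, 0.216]
ft_force: [0.4, -0.2, -2.1]
grip_width: 0.745
```

move_arm([
  [[-0.08, 0, 0.06], [0, 0, 0], 0.3],
  [[0, 0, 0], [0, 0, 0], 0.3],
])

```text
clock: 18.25
position: [0.6509, -0.0579, 0.185]
ee_rot: [0.033, 0.976, -0.007, 0.216]
ft_force: [-0.6, -0.4, -2.1]
grip_width: 0.739
```

```bash
cat >>h.py <<'E'
H=np.array([-.0724,.194])  # TCP (x,z) in rack when home
def tcp(ox,oz,t):
    a=np.radians(t);v=np.array([[np.cos(a),-np.sin(a)],[np.sin(a),np.cos(a)]])@[.045,.035]
    q=H+[.045,.035]+np.array([ox,oz])/1e3-v;return (q[0],0,q[1],t)
def off():
    o=get_obs();M=R.from_quat(o["ee_rot"]).as_matrix();a=np.arctan2(-M[2,0],-M[2,2]);p=inrk(o["position"])[[0,2]]
    v=np.array([[np.cos(a),-np.sin(a)],[np.sin(a),np.cos(a)]])@[.045,.035];return np.degrees(a).round(1),((p+v-H-[.045,.035])*1e3).round(1)
E
python3 - <<'E'
from h import *
print(off());chain([tcp(-16+15*k/5,7,25-5*k) for k in range(1,6)],10)
E
```

```text
(np.float64(25.0), array([-16.1,   6.8]))
18.25 [-0.0695 -0.0002  0.185 ] [-0.6 -0.4 -2.1] [[-0.904, 0.067, 0.422], [0.061, 0.998, -0.028], [-0.423, 0.0, -0.906]]
-> -0.07071546291896748 0.18771985182283812 20
[-0.0, 0.01, -0.12] [0.0, 5.0, 0.0]
-> -0.07180799560441986 0.1905457390502692 15
[0.0, 0.0, -0.12] [0.0, 5.0, -0.0]
-> -0.07263866266720681 0.19371756064956086 10
[-0.0, -0.0, -0.13] [-0.0, 5.0, 0.0]
-> -0.07317831041796052 0.1972111771431443 5
[-0.0, 0.0, -0.14] [-0.0, 5.0, -0.0]
-> -0.0734 0.201 0
[-0.0, -0.0, -0.15] [0.0, 5.0, 0.0]
```

No contact so far, and the offsets are exactly on the path. Now levelling.

move_arm([
  [[0, 0, -0.06], [0, 2.5, 0], 0.3],
  [[0, 0, -0.06], [0, 2.5, 0], 0.3],
  [[0, 0, 0], [0, 0, 0], 0.3],
])

```text
clock: 18.62
position: [0.6502, -0.0577, 0.1881]
ee_rot: [0.033, 0.984, -0.006, 0.174]
ft_force: [0.4, 0.8, -2.4]
grip_width: 0.74
```

move_arm([
  [[0, 0, -0.06], [0, 2.5, 0], 0.3],
  [[0, 0, -0.06], [0, 2.5, 0], 0.3],
  [[0, 0, 0], [0, 0, 0], 0.3],
])

```text
clock: 19.0
position: [0.649, -0.0576, 0.1906]
ee_rot: [0.033, 0.991, -0.004, 0.131]
ft_force: [0.7, 0.2, -2.2]
grip_width: 0.743
```

```bash
python3 - <<'E'
from h import *
print(off());chain([tcp(-16+15*k/5,7,25-5*k) for k in range(3,6)],10)
E
```

```text
(np.float64(15.1), array([-9.7,  7.1]))
19.0 [-7.140e-02 -1.000e-04  1.906e-01] [ 0.7  0.2 -2.2] [[-0.963, 0.067, 0.259], [0.065, 0.998, -0.017], [-0.26, 0.0, -0.966]]
-> -0.07263866266720681 0.19371756064956086 10
[0.01, 0.0, -0.13] [0.0, 5.1, 0.1]
-> -0.07317831041796052 0.1972111771431443 5
[-0.0, 0.0, -0.14] [-0.0, 5.0, -0.0]
-> -0.0734 0.201 0
[-0.0, -0.0, -0.15] [0.0, 5.0, 0.0]
```

move_arm([
  [[0.01, 0, -0.065], [0, 2.5, 0], 0.3],
  [[0, 0, -0.065], [0, 2.5, 0], 0.3],
  [[0, 0, 0], [0, 0, 0], 0.3],
])

```text
clock: 19.38
position: [0.6479, -0.0575, 0.1935]
ee_rot: [0.033, 0.996, -0.003, 0.088]
ft_force: [0.4, -0.1, -1.7]
grip_width: 0.742
```

move_arm([
  [[0, 0, -0.07], [0, 2.5, 0], 0.3],
  [[0, 0, 0], [0, 0, 0], 0.3],
])

```text
clock: 19.62
position: [0.6475, -0.0575, 0.1953]
ee_rot: [0.033, 0.997, -0.002, 0.066]
ft_force: [0.2, 0.3, -2.8]
grip_width: 0.742
```

move_arm([
  [[0, 0, -0.07], [0, 2.5, 0], 0.3],
  [[0, 0, 0], [0, 0, 0], 0.3],
])

```text
clock: 19.88
position: [0.6473, -0.0575, 0.197]
ee_rot: [0.033, 0.998, -0.001, 0.044]
ft_force: [0.7, -0.3, -1.3]
grip_width: 0.742
```

```bash
python3 - <<'E'
from h import *
print(off());chain([tcp(-1,7,0)],10)
E
```

```text
(np.float64(5.1), array([-4. ,  6.9]))
19.875 [-7.31e-02 -1.00e-04  1.97e-01] [ 0.7 -0.3 -1.3] [[-0.994, 0.067, 0.089], [0.067, 0.998, -0.006], [-0.089, 0.0, -0.996]]
-> -0.0734 0.201 0
[-0.0, 0.0, -0.16] [0.0, 5.1, 0.1]
```

move_arm([
  [[0, 0, -0.08], [0, 2.5, 0], 0.3],
  [[0, 0, 0], [0, 0, 0], 0.3],
])

```text
clock: 20.12
position: [0.6472, -0.0575, 0.199]
ee_rot: [0.033, 0.999, -0.001, 0.023]
ft_force: [0.1, -0.9, -2.0]
grip_width: 0.742
```

move_arm([
  [[0, 0, -0.08], [0, 2.6, 0], 0.3],
  [[0, 0, 0], [0, 0, 0], 0.3],
])

```text
clock: 20.38
position: [0.6471, -0.0575, 0.201]
ee_rot: [0.034, 0.999, 0.0, 0.0]
ft_force: [-0.2, -0.1, -2.0]
grip_width: 0.742
```

move_arm([
  [[-0.006, 0, 0.06], [0, 0, 0], 0.3],
  [[-0.006, 0, 0.06], [0, 0, 0], 0.3],
  [[0, 0, 0], [0, 0, 0], 0.3],
])

```text
clock: 20.75
position: [0.6469, -0.0577, 0.1981]
ee_rot: [0.034, 0.999, -0.0, -0.001]
ft_force: [0.2, -0.9, -1.4]
grip_width: 0.743
```

```bash
python3 - <<'E'
from h import *
print(off());chain([tcp(0,0,0)],10)
E
```

```text
(np.float64(-0.1), array([-1.1,  4. ]))
20.75 [-0.0735 -0.0003  0.1981] [ 0.2 -0.9 -1.4] [[-0.998, 0.067, -0.001], [0.067, 0.998, -0.0], [0.001, -0.0, -1.0]]
-> -0.0724 0.194 0
[-0.04, 0.01, 0.16] [-0.0, -0.1, 0.1]
```

move_arm([
  [[-0.02, 0, 0.06], [0, 0, 0], 0.3],
  [[0, 0, 0], [0, 0, 0], 0.3],
])

```text
clock: 21.0
position: [0.6476, -0.0577, 0.1966]
ee_rot: [0.034, 0.999, 0.0, -0.001]
ft_force: [-0.0, -1.0, -2.4]
grip_width: 0.742
```

move_arm([
  [[-0.02, 0, 0.06], [0, 0, 0], 0.3],
  [[0, 0, 0], [0, 0, 0], 0.3],
])

```text
clock: 21.25
position: [0.6481, -0.0577, 0.1951]
ee_rot: [0.034, 0.999, 0.0, -0.001]
ft_force: [-0.2, 0.1, -2.4]
grip_width: 0.741
```

move_arm([
  [[0, 0, 0.04], [0, 0, 0], 0.3],
  [[0, 0, 0], [0, 0, 0], 0.3],
])

```text
clock: 21.5
position: [0.6483, -0.0577, 0.1945]
ee_rot: [0.034, 0.999, 0.0, -0.001]
ft_force: [-0.1, -0.5, 0.0]
grip_width: 0.746
```

move_arm([
  [[0, 0, 0.04], [0, 0, 0], 0.3],
  [[0, 0, 0], [0, 0, 0], 0.3],
])

```text
clock: 21.75
position: [0.6483, -0.0576, 0.1943]
ee_rot: [0.034, 0.999, -0.0, -0.0]
ft_force: [-3.7, 0.8, 6.3]
grip_width: 0.739
```

```bash
python3 - <<'E'
from h import *
print(off(),inrk(get_obs()["position"]))
z=lambda m,x,y,w,h:cv2.resize(m[y:y+h,x:x+w],(400,300),interpolation=cv2.INTER_CUBIC)
s=camera("scene")[:,:,::-1];d=camera("side")[:,:,::-1]
cv2.imwrite("pics/c4.png",np.hstack([z(s,290,160,120,90),z(d,170,120,120,90)]))
E
```

```text
(np.float64(-0.0), array([0.3, 0.3])) [-7.21185744e-02 -1.44572137e-04  1.94313910e-01]
```

View pics/c4.png

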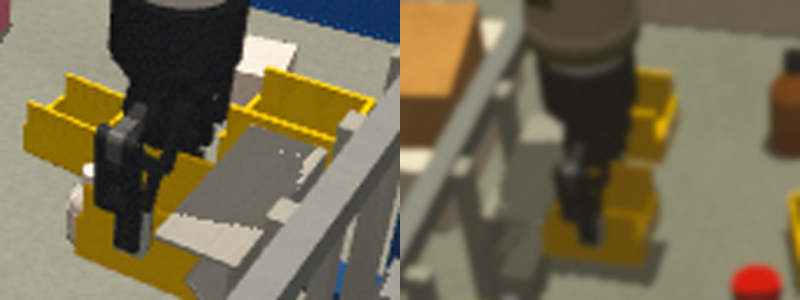

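The bin is under the keeper, level, within 0.3 mm of the home found by feel, with about 8 N of seating contact. I'll ease off and release slowly.

move_arm([
  [[0, 0, -0.02], [0, 0, 0], 0.4],
  [[0, 0, 0], [0, 0, 0], 0.7],
], squeeze=20)

```text
clock: 22.1
position: [0.6483, -0.0576, 0.1943]
ee_rot: [0.034, 0.999, -0.0, -0.0]
ft_force: [-2.0, -0.2, 5.5]
grip_width: 0.741
```

move_arm([
  [[0, 0, 0], [0, 0, 0], 0.78],
  [[0, 0, 0], [0, 0, 0], 0.85],
  [[0, 0, 0], [0, 0, 0], 1],
  [[0, 0, 0], [0, 0, 0], 1],
  [[0, 0, 0], [0, 0, 0], 1],
])

```text
clock: 22.72
position: [0.6481, -0.0577, 0.1937]
ee_rot: [0.034, 0.999, -0.0, -0.001]
ft_force: [0.0, -0.5, -0.2]
grip_width: 1.0
```

```bash
python3 - <<'E'
from h import *
print(get_obs()["ft_force"],get_obs()["grip_width"])
d=camera("wrist")[:,:,::-1]
cv2.imwrite("pics/w5.png",d)
E
```

```text
[ 0.04173539 -0.4539486  -0.19232559] 1.0000011091514844
```

View pics/w5.png

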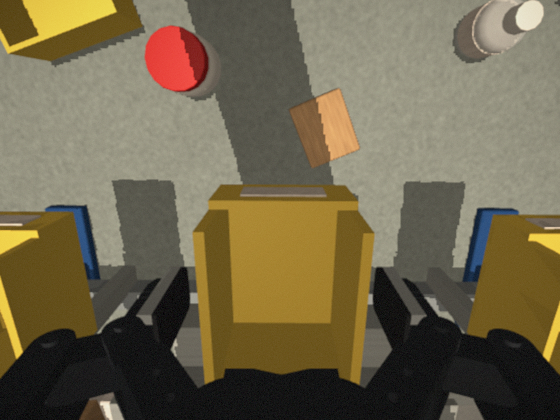

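Released: the bin (283,290) hangs square, with the fingers clear on both sides. Retracting straight up.

move_arm([
  [[0, 0, -0.4], [0, 0, 0], 1],
  [[0, 0, -0.8], [0, 0, 0], 1],
  [[0, 0, -1], [0, 0, 0], 1],
  [[0, 0, -1], [0, 0, 0], 1],
  [[0, 0, -1], [0, 0, 0], 1],
])

```text
clock: 23.4
position: [0.6484, -0.0575, 0.3014]
ee_rot: [0.033, 0.999, 0.0, -0.0]
ft_force: [0.1, 0.2, -0.5]
grip_width: 0.999
```

move_arm([
  [[1, 0, 0], [0, 0, 0], 1],
  [[1, 0, 0], [0, 0, 0], 1],
  [[1, 0, 0], [0, 0, 0], 1],
  [[1, 0, 0], [0, 0, 0], 1],
  [[0, 0, 0], [0, 0, 0], 1],
])

```text
clock: 24.02
position: [0.5479, -0.0507, 0.301]
ee_rot: [0.033, 0.999, -0.001, 0.0]
ft_force: [0.7, 0.3, 0.2]
grip_width: 1.003
```

move_arm([
  [[1, 0, 0], [0, 0, 0], 1],
  [[1, 0, 0], [0, 0, 0], 1],
  [[0, 0, 0], [0, 0, 0], 1],
])

```text
clock: 24.4
position: [0.4985, -0.0475, 0.3004]
ee_rot: [0.033, 0.999, -0.001, 0.0]
ft_force: [0.6, 0.4, 0.3]
grip_width: 0.999
```

```bash
python3 - <<'E'
from h import *
i=camera_info("wrist")
z=lambda m,x,y,w,h:cv2.resize(m[y:y+h,x:x+w],(400,300),interpolation=cv2.INTER_CUBIC)
s=camera("scene")[:,:,::-1];d=camera("side")[:,:,::-1]
np.set_printoptions(precision=4,suppress=True)
# expected corner pixels (bin at rack (-73,0,177))
for nm,c,(x0,y0,k) in (("scene",camera_info("scene"),(290,160,400/120)),("side",camera_info("side"),(170,120,400/120))):
    for b in [(-40,32,56),(-40,-32,56),(-40,-32,30),(-40,32,0),(-40,-32,0),(45,-32,0)]:
        p=proj(c,rk((-73+b[0])/1e3,b[1]/1e3,(177+b[2])/1e3));print(nm,b,((p-[x0,y0])*k).round(0))
cv2.imwrite("pics/c6.png",np.hstack([z(s,290,160,120,90),z(d,170,120,120,90)]))
print(get_obs()["position"],get_obs()["ft_force"],get_obs()["clock"])
E
```

```text
scene (-40, 32, 56) [127. 131.]
scene (-40, -32, 56) [ 76. 181.]
scene (-40, -32, 30) [ 75. 215.]
scene (-40, 32, 0) [122. 200.]
scene (-40, -32, 0) [ 73. 252.]
scene (45, -32, 0) [196. 303.]
side (-40, 32, 56) [236. 217.]
side (-40, -32, 56) [255. 166.]
side (-40, -32, 30) [257. 190.]
side (-40, 32, 0) [241. 267.]
side (-40, -32, 0) [259. 216.]
side (45, -32, 0) [164. 203.]
[ 0.4994 -0.0477  0.2999] [0.0698 0.1751 0.1012] 24.5
```

View pics/c6.png

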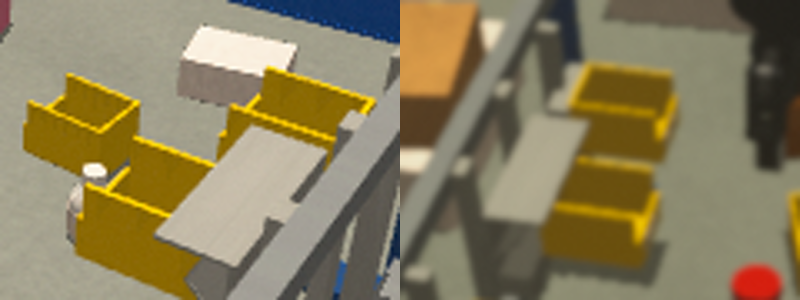

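The bin hangs level, square and centred. Its corners are within about 2 to 3 image pixels of the prediction, at the calibration limit, and look the same as when it was held at home.

```bash
python3 -c "
from workcell import *
print(hand_in())"
```

```text
the job is handed in; nothing more can be done
None
```

The strip bin is hung on the middle hanger and released, and the job is handed in at about 24.5 s. No verdict is reported on hand-in.

- **Picking the bin:** I chose the loose yellow bin at scene pixel (273,240), the only one with a grey strip, and gripped it across its side walls.
- **Feeling the hanger:** I touched the bin's underside lightly on the keeper top and its rear face on the keeper's front edge. The hanger is about 17 mm above nominal. The front edge was within 0.6 mm of where the cameras put it. The cameras had put the keeper top about 3 mm lower than it felt.
- **Hanging it:** I fed the strip in at 25° front-down along the given path with no contact seen. Then I levelled and lowered the bin, and it seated within 0.3 mm of the home found by feel. Seating contact was about 8 N. The highest contact force read was about 14 N, during the feeling.
- **Last checks:** After release the bin looked level, square and centred, with no force on the gripper and the arm withdrawn. The bottles, jar, cartons and other bins that the last pictures showed stand where they were.
- **Small disagreement:** Some corner pixels were 2 to 3 px off the prediction, a few mm. They look the same as when the arm held the bin at home, so I put this down to camera calibration.

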